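# Feel which carton is full and slide the two into their lanes

### The job

Two look-alike cartons have come back to the packing table, one full and one nearly empty: before shifting either, raise one end of a carton a centimetre or two with its other end resting on the table, and feel by the weight which it is. Then slide the full one into the green lane guide and the nearly empty one into the yellow lane guide, each straight and fully home against the back stop, nudged up to it gently, and let go. Their bottoms are not taped, so never lift a carton clear of the table, tip it steeply, drop it or press it down hard, and leave the other things on the table where they are.

Things in the scene. Friction and masses are not known exactly. Their poses are not given: they have to be found in the camera images.
- carton_a: closed brown cardboard carton, 160 long (x), 60 wide (y), 90 high, paper tape along the top; looks just like the other. Origin: centre of the underside, z up. Its -x end faces roughly towards the robot. Bottom flaps tucked, not taped. A grip of 25 to 40 N across the 60 mm width holds it. One of the two weighs 0.79 to 0.95 kg (full), the other 0.15 to 0.24 kg; which one varies, unseen
- carton_b: the other carton, same look, size, origin and axes as carton_a. In both the goods sit fixed in the middle, so raising one end takes 0.5 to all of the weight: 4 to 9 N full, 0.7 to 2.4 N nearly empty. A firm grip does not let it pivot: raise it on an arc about the far bottom edge, turning the wrist along. Slides on the table with friction coefficient about 0.5 to 0.7
- carton_a_far (a point): middle of the bottom edge of the far end of carton_a (its own x = +80)
- carton_a_near (a point): middle of the bottom edge of the near end of carton_a (its own x = -80)
- carton_b_far (a point): middle of the bottom edge of the far end of carton_b (its own x = +80)
- carton_b_near (a point): middle of the bottom edge of the near end of carton_b (its own x = -80)
- lane_green: green sheet-steel lane guide for the full carton, fixed, mouth towards the robot: two kerbs 25 high, 4 thick, 95 long, 70 apart inside, ends flared (out to 122 from the stop, 105 wide overall); back stop plate 60 high. Origin: on the table, middle of the stop's inner face; x along the lane into the stop, z up. Carton fully home: end face on the stop, centre at x = -80, y = 0, long axis along x, either way round
- lane_yellow: yellow lane guide for the nearly empty carton; same shape, size, origin and axes as the green one. The two lanes stand side by side, which is left or right varies. The kerbs are low, so a carton can be held by its upper half all the way in
- table: the wooden packing table; its top is at height 0 everywhere and the cartons stand and slide directly on it, in the lanes too
- tape_dispenser: black desk tape dispenser, 60 by 150 by 94 high, origin under its centre; bystander
- thread_cone: blue cone of sewing thread, 72 across the foot, 122 high, origin under its centre; bystander
- pen_pot: grey pot with pens, 76 across, pot 95 high, pens to 150, origin under its centre; bystander
Mind the look-alikes: they are no part of the job. What is shaped like the carton_a but pink is not meant.

How it is judged:
By the outcome, as a careful person would: the job done as asked, in the order asked, and still so for the second after the job is handed in, with the robot touching nothing.
It also fails if it takes over 72 s, if anything falls off the work surface, if the arm or the gripper's body presses on something with over 40 N, if the wrist force passes 120 N, or if a joint passes its speed limit or range.

### The arm

A 6-joint arm with a two-finger parallel gripper is mounted at the origin on the work surface. World frame = base frame: x ahead of the robot, y to its left, z up, the work surface at z = 0. Lengths are in m, angles in rad, forces in N, time in s.
With the tool pointing down it reaches from about 0.375 to 0.925 m from the base axis. Payload 5.7 kg.
Tool frame: the origin (TCP) lies on the centre line of the jaws, within the pads' length; the fingertips stand 19 mm ahead of it and the grasp point (between the pads) is the TCP; z points along the fingers, y is the line along which they close (so a half turn about z gives the same grasp; the last joint's range is limited). The gripper opens to 88 mm and grips with 3 to 60 N. Pads are 20 mm wide; open, the fingers measure 115 mm over their backs; the gripper's body (75 mm by 178 mm) begins 61 mm behind the grasp point.
Start: joints at [1.111, 0.359, 1.51, -0, 1.272, -0.115], TCP at [0.203, 0.565, 0.22] pointing down, gripper open.
Joint ranges: [-2.97, 2.97], [-1.01, 2.36], [0.21, 2.38], [-0.96, 4.11], [0.2, 2.71], [-2.98, 2.98]. Speed limits (rad/s): [2.39, 2.39, 3.14, 3.14, 3.14, 3.14].

### API

Orientations are given as a rotation vector (axis times angle).
In Python, from bench import * gives the robot as it stands.
- The arm moves only by the tool move_arm, never from a script. Its arguments are lists of equal length, an entry for each row: "rot": the turn, a rotation vector about the tool's x, y, z in rad, a list of three; "dp": the shift along the tool's x, y, z in cm, a list of three; "claw": the finger opening in cm, from 0 to 8.78. A call has 1 to 10 rows; each row is the pose to reach, as a shift and turn from the pose commanded when the call began, along the tool's axes at that moment; what a row does not reach only later rows make up. A row lasts 1/10 s, in which the tool goes at most 50 mm and 8.59 degrees, less where a joint would pass 70% of its speed; a pose out of reach is approached as far as the arm can. A call with a gripper value outside its range is refused whole. The fingers move at their own pace and stop on an object; "grip_force" is the grip in N (left out, the last holds). Time passes only in rows, so rows that repeat a pose let the fingers close. It gives the time, the measured TCP pose, the force, the opening and the grip force at its end, in the units of the state.
- get_state(): the state, without advancing time (a new reading comes with each control period).
- capture(name): name is "scene" or "top"; returns (picture, depth): 384x512x3 uint8, red, green, blue; 384x512 float32, m along the optical axis (not along the pixel's ray), 0 where there is no reading.
- camera_params(name): a dict with "K" (3x3 intrinsics, pixels), "k1" (the pictures are not rectified: a ray, as slopes to the right and down, at radius r is drawn at 1 + k1 r^2 times it, then the intrinsics apply), "xyz" and "orientation" of the camera in the world. Camera axes: x right, y up, looking along -z (the intrinsics and any distortion apply to the point x, -y, -z); pixel columns grow to the right and rows downward; lengths in m; the calibration is good to about 2 mm. A picture is of the moment at which its call begins. camera_params takes no time and is no camera call.
- finish_job(): hands the job in; it is judged then, once.
The state is a dict: "clock": time; "q": joint angles; "qd": joint speeds; "joint_torque": joint torques, N m; "eef_pos": TCP position; "eef_rot": TCP orientation; "wrist_force": force on the tool from outside, world axes, zero at the start; "moment": the same for the moment, N m; "gripper_width": finger opening in m; "grip_force": force on a finger pad.
Only numpy, scipy, OpenCV 4.12 (cv2) and the standard library are available. Lean on these libraries where they do the work, as an engineer would, in place of code of your own. Each camera call takes 0.05 s, during which the arm holds its last target. There are 200 camera calls.

## Working session

There is one attempt and no reset: what is moved stays moved. The work goes in short steps, Python scripts to look and compute and a tool call to move; the robot and the scene stay as the last step left them, time stands still between calls to the robot, and variables do not carry over. Pictures are saved under pics/ and viewed, at most 10 in all, crops included, and the job is handed in when it is done.

Besides the shell and the picture viewer there is one more tool, called as name(argument=value, ...) on one line, values as JSON. move_arm: Moves the arm, as the interface text tells. Its arguments: {"type":"object","properties":{"rot":{"type":"array"},"dp":{"type":"array"},"claw":{"type":"array"},"grip_force":{"type":"number"}},"required":["rot","dp","claw"]}

```bash
mkdir -p pics
python3 - <<'E'
from bench import *
import cv2,numpy as np
for n in("scene","top"):
    p,d=capture(n); np.savez(f'{n}0.npz',p=p,d=d); cv2.imwrite(f'pics/{n}0.png',p[:,:,::-1]); print(n,camera_params(n),(d>0).mean())
print(get_state())
E
```

```text
scene {'K': array([[389.0608338 ,   0.        , 257.74735169],
       [  0.        , 389.0608338 , 188.72995412],
       [  0.        ,   0.        ,   1.        ]]), 'k1': -0.11137682271693894, 'xyz': array([0.95023602, 0.58677986, 1.05569624]), 'orientation': array([0.25707969, 0.71879321, 2.41767856])} 0.9963480631510416
top {'K': array([[416.9397048 ,   0.        , 253.81222815],
       [  0.        , 416.9397048 , 200.8281448 ],
       [  0.        ,   0.        ,   1.        ]]), 'k1': -0.1326526007270875, 'xyz': array([0.31481962, 0.08633423, 1.22071129]), 'orientation': array([ 0.15611415, -0.14911284, -1.59155495])} 0.9957122802734375
{'clock': 0.1, 'q': array([ 1.11087253e+00,  3.59417772e-01,  1.51132920e+00, -3.96484436e-06,
        1.27249972e+00, -1.15079584e-01]), 'qd': array([ 0.00106567, -0.00034934, -0.00485313, -0.00106559,  0.00107682,
        0.0014915 ]), 'joint_torque': array([ 9.94951006e-05, -5.16361642e+01, -2.71408170e+01,  6.74602669e-02,
        2.77135317e-02, -3.54181418e-05]), 'eef_pos': array([0.20254443, 0.56410726, 0.21890081]), 'eef_rot': array([-5.38918223e-01, -3.09455029e+00,  2.49283525e-03]), 'wrist_force': array([-0.0109918 , -0.25814634, -0.47414486]), 'moment': array([ 0.03935073, -0.01415466, -0.02944764]), 'grip_force': 0.0, 'gripper_width': 0.08833186530656982}
```

View pics/top0.png

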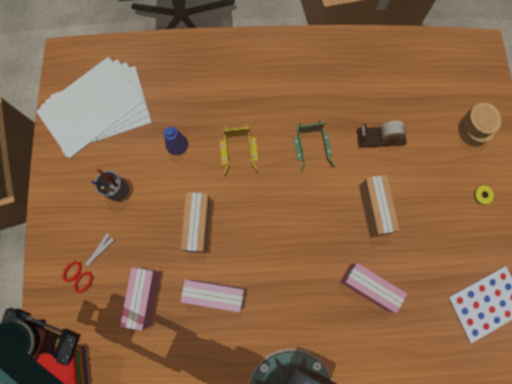

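View pics/scene0.png

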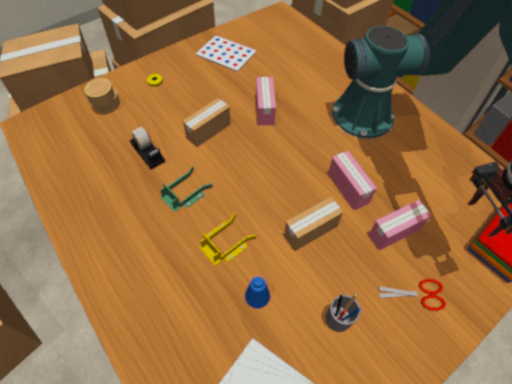

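The top view shows the brown cartons at (195,222) and (381,206). The yellow lane is at (238,148) and the green at (313,145). The pink decoys sit nearer the robot, and the bystanders are the cone (175,140), pot (110,185) and dispenser (382,134).

```bash
cat > h.py <<'E'
import numpy as np,cv2
from scipy.spatial.transform import Rotation as R
from bench import *
def cloud(n,d):
    c=camera_params(n);K=c['K'];v,u=np.mgrid[:384,:512].astype(np.float32)
    # distorted = ray*(1+k1 r^2)
    s=cv2.undistortPoints(np.stack([u.ravel(),v.ravel()],1)[:,None],K,np.array([c['k1'],0,0,0.]),None,None,None)[:,0].reshape(384,512,2)
    P=np.stack([s[...,0]*d,-s[...,1]*d,-d],-1)
    return P@R.from_rotvec(c['orientation']).as_matrix().T+c['xyz']
def rect(xy):
    r=cv2.minAreaRect((xy*1000).astype(np.float32)); b=cv2.boxPoints(r)
    e=b[1]-b[0];f=b[2]-b[1]; L=e if np.linalg.norm(e)>np.linalg.norm(f) else f
    if L[0]<0:L=-L
    return np.round(r[0],1),np.round(sorted(r[1]),1),round(np.degrees(np.arctan2(L[1],L[0])),2)
E
python3 - <<'E'
from h import *
for n in("scene","top"):
    z=np.load(n+'0.npz');p,d=z['p'],z['d'];P=cloud(n,d);Z=P[...,2]
    hsv=cv2.cvtColor(p,cv2.COLOR_RGB2HSV);H,S,V=[hsv[...,i] for i in range(3)]
    t=P[(Z<.01)&(Z>-.01)];print(n,'table z',np.median(t[:,2]))
    m=((Z>.083)&(Z<.097)).astype(np.uint8);k,l,st,ce=cv2.connectedComponentsWithStats(m)
    for i in range(1,k):
        if st[i,4]>100:
            q=l==i;x=P[q];
            if 0.2<x[:,0].mean()<0.9: print('top',ce[i].round(),st[i,4],rect(x[:,:2]),np.median(x[:,2]).round(4),'HS',np.median(H[q]),np.median(S[q]))
    for nm,(a,b) in dict(yellow=(22,34),green=(65,95)).items():
        m=((H>a)&(H<b)&(S>90)&(Z>.008)&(Z<.075)&(P[...,0]>.35)&(P[...,0]<.95)&(abs(P[...,1])<.4)).astype(np.uint8)
        k,l,st,ce=cv2.connectedComponentsWithStats(cv2.dilate(m,np.ones((3,3))));
        i=1+np.argmax(st[1:,4]);x=P[(l==i)&(m>0)]
        hi=x[x[:,2]>.045];lo=x[(x[:,2]<.028)&(x[:,2]>.02)]
        print(nm,len(x),'stop',rect(hi[:,:2]),len(hi),'lo',rect(lo[:,:2]),len(lo), 'z',np.percentile(x[:,2],[5,50,95]).round(3))
        np.save(f'{n}_{nm}.npy',x)
    for nm,c in dict(b=1).items():
        m=((Z>.1)&(Z<.2)).astype(np.uint8);k,l,st,ce=cv2.connectedComponentsWithStats(m)
        for i in range(1,k):
            x=P[l==i]
            if st[i,4]>20 and .2<x[:,0].mean()<.95: print('tall',ce[i].round(),st[i,4],x.mean(0).round(3))
E
```

```text
scene table z 0.0002787899402496574
top [265.  93.] 556 (array([ 290.7, -233.3]), array([ 60.6, 168.8]), np.float32(56.44)) 0.09 HS 171.0 65.5
top [100.  92.] 196 (array([ 771.5, -598. ]), array([72.8, 99.1]), np.float32(1.43)) 0.0947 HS 17.0 130.0
top [206. 115.] 649 (array([ 516.9, -268.5]), array([ 67.1, 166.9]), np.float32(9.64)) 0.0899 HS 17.0 98.0
top [140. 133.] 141 (array([ 744.1, -327.4]), array([38.9, 56.6]), np.float32(-89.48)) 0.0915 HS 18.0 34.0
top [354. 173.] 866 (array([281.6, 207.6]), array([ 63.8, 162.9]), np.float32(78.64)) 0.0905 HS 170.0 68.0
top [314. 217.] 1092 (array([484.3, 255.1]), array([ 63., 163.]), np.float32(-5.53)) 0.0902 HS 17.0 112.0
top [403. 219.] 1013 (array([278.2, 413.6]), array([ 62.6, 164.6]), np.float32(-10.41)) 0.0893 HS 170.0 72.0
top [341. 314.] 127 (array([610.6, 506.2]), array([54.6, 73.6]), np.float32(-77.31)) 0.0935 HS 9.0 19.0
yellow 378 stop (array([769.5, 136.6]), array([22. , 75.3]), np.float32(-88.62)) 70 lo (array([711.3, 133.5]), array([ 98. , 142.2]), np.float32(4.84)) 143 z [0.01  0.024 0.06 ]
green 224 stop (array([769.6, -84
[... 817 characters left out ...]
87.] 1317 (array([ 289.6, -235.2]), array([ 63.2, 161.4]), np.float32(55.96)) 0.0901 HS 169.0 51.0
top [137. 298.] 1345 (array([278.2, 412. ]), array([ 62.7, 162. ]), np.float32(-10.12)) 0.0895 HS 167.0 48.0
top [212. 296.] 1319 (array([282.3, 208.5]), array([ 59.4, 160.2]), np.float32(79.56)) 0.0897 HS 166.0 36.0
yellow 35 stop (array([0., 0.]), array([0., 0.]), np.float32(0.0)) 0 lo (array([696.6,  92.3]), array([  7.5, 105. ]), np.float32(10.38)) 28 z [0.021 0.025 0.029]Traceback (most recent call last):
  File "<stdin>", line 14, in <module>
    return _wrapfunc(a, 'argmax', axis=axis, out=out, **kwds)
    return bound(*args, **kwds)
ValueError: attempt to get argmax of an empty sequence
```

Run:
```python
from h import *
for n in("scene","top"):
    z=np.load(n+'0.npz');p,d=z['p'],z['d'];P=cloud(n,d);Z=P[...,2]
    hsv=cv2.cvtColor(p,cv2.COLOR_RGB2HSV);H,S,V=[hsv[...,i] for i in range(3)]
    for nm,(a,b),c in (('yellow',(20,36),(.7,.135)),('green',(55,100),(.715,-.095))):
        m=(H>a)&(H<b)&(S>70)&(Z>.006)&(Z<.075)&(abs(P[...,0]-c[0])<.11)&(abs(P[...,1]-c[1])<.085)
        x=P[m]; hi=x[x[:,2]>.035]
        print(n,nm,len(x),'hi',len(hi),rect(hi[:,:2]) if len(hi)>5 else '')
        if len(hi)>5: print('  stop face near/far x',np.percentile(hi[:,0],[5,50,95]).round(4),'y',np.percentile(hi[:,1],[2,98]).round(4), 'ang',np.degrees(np.polyfit(hi[:,1],hi[:,0],1)[0]).round(2))
        t=x[(x[:,2]>.021)&(x[:,2]<.029)&(x[:,0]>c[0]-.035)&(x[:,0]<c[0]+.05)]
        for s in(-1,1):
            k=t[s*(t[:,1]-c[1])>.02]
            if len(k)>5:
                f=np.polyfit(k[:,0]-.7,k[:,1],1);r=k[:,1]-np.polyval(f,k[:,0]-.7);k=k[abs(r)<.004];f=np.polyfit(k[:,0]-.7,k[:,1],1)
                print('  kerb',s,len(k),'y at x=.7',f[1].round(4),'deg',np.degrees(np.arctan(f[0])).round(2),'x',k[:,0].min().round(3),k[:,0].max().round(3))
v=cv2.imread('pics/top0.png')[105:185,205:350];cv2.imwrite('pics/lanes.png',cv2.resize(v,None,fx=5,fy=5,interpolation=cv2.INTER_CUBIC))
```

```text
scene yellow 500 hi 110 (array([770.2, 137.2]), array([22.5, 76. ]), np.float32(-86.71))
  stop face near/far x [0.7596 0.7638 0.7781] y [0.1012 0.1738] ang -3.94
  kerb -1 48 y at x=.7 0.094 deg 4.63 x 0.666 0.748
  kerb 1 52 y at x=.7 0.1683 deg 4.22 x 0.665 0.748
scene green 314 hi 55 (array([774.5, -85.2]), array([18.4, 64.4]), np.float32(-88.89))
  stop face near/far x [0.766  0.7701 0.7804] y [-0.117  -0.0539] ang 0.52
  kerb -1 22 y at x=.7 -0.1321 deg 6.85 x 0.681 0.756
  kerb 1 8 y at x=.7 -0.0571 deg 6.88 x 0.684 0.762
top yellow 214 hi 61 (array([765.2, 137.1]), array([17.3, 74. ]), np.float32(-87.81))
  stop face near/far x [0.7561 0.7598 0.7702] y [0.1001 0.1712] ang -3.92
  kerb -1 28 y at x=.7 0.0945 deg 4.52 x 0.671 0.749
  kerb 1 34 y at x=.7 0.1688 deg 4.41 x 0.667 0.746
top green 1 hi 0
```

View pics/lanes.png

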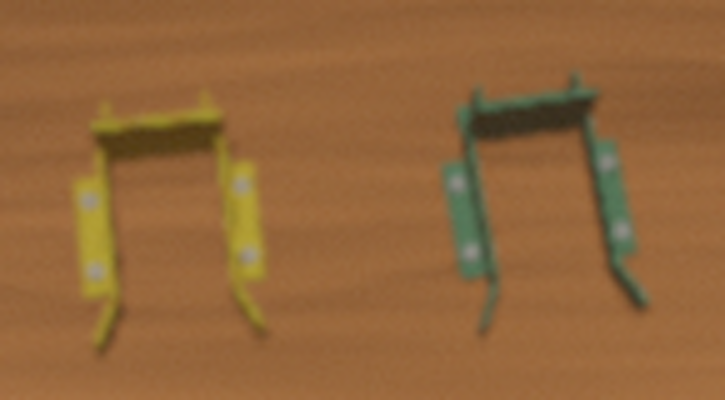

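The crop shows both lanes clear with mouths towards the robot. The green kerbs run from about (468,125) to (492,280) and (588,120) to (612,255), and its colour is dull, so I'm loosening the mask.

Run:
```python
from h import *
n='top';z=np.load(n+'0.npz');p,d=z['p'],z['d'];P=cloud(n,d);Z=P[...,2].copy();p=p.astype(int)
# edge: green = g>r
for n in('top','scene'):
    z=np.load(n+'0.npz');p,d=z['p'].astype(int),z['d'];P=cloud(n,d);Z=P[...,2]
    m=(p[...,1]>p[...,0]-4)&(Z>.006)&(Z<.075)&(abs(P[...,0]-.715)<.11)&(abs(P[...,1]+.095)<.085)
    x=P[m];hi=x[x[:,2]>.035];print(n,len(x),len(hi))
    if len(hi)>5: print(' stop x',np.percentile(hi[:,0],[5,50,95]).round(4),'y',np.percentile(hi[:,1],[2,98]).round(4),'ang',np.degrees(np.polyfit(hi[:,1],hi[:,0],1)[0]).round(2))
    t=x[(x[:,2]>.017)&(x[:,2]<.03)&(x[:,0]>.68)&(x[:,0]<.76)]
    for s in(-1,1):
        k=t[s*(t[:,1]+.095)>.02]
        if len(k)>5:
            for _ in range(3):
                f=np.polyfit(k[:,0]-.7,k[:,1],1);r=k[:,1]-np.polyval(f,k[:,0]-.7);k=k[abs(r)<.004]
            print('  kerb',s,len(k),f[1].round(4),np.degrees(np.arctan(f[0])).round(2),k[:,0].min().round(3),k[:,0].max().round(3))
# picked pixels, ray onto z planes
c=camera_params('top')
def ray(u,v,h):
    s=cv2.undistortPoints(np.array([[[u,v]]],float),c['K'],np.array([c['k1'],0,0,0.]))[0,0]
    D=R.from_rotvec(c['orientation']).apply([s[0],-s[1],-1]);return (c['xyz']+D*(h-c['xyz'][2])/D[2])[:2].round(4)
for nm,L in dict(gk=[(468,125),(492,280),(588,120),(612,255)],yk=[(100,150),(115,290),(222,145),(236,280)]).items():
    print(nm,[ray(205+(x+.5)/5-.5,105+(y+.5)/5-.5,.025) for x,y in L])
print([ray(205+(x+.5)/5-.5,105+(y+.5)/5-.5,.06) for x,y in [(97,128),(222,117),(460,108),(597,95)]])
```

```text
top 222 63
 stop x [0.762  0.7672 0.7737] y [-0.1224 -0.0506] ang -6.9
  kerb -1 45 -0.1344 7.27 0.681 0.759
  kerb 1 33 -0.0586 6.71 0.681 0.76
scene 445 83
 stop x [0.7646 0.7699 0.7831] y [-0.1183 -0.0527] ang -5.4
  kerb -1 53 -0.1328 7.03 0.681 0.759
  kerb 1 39 -0.0592 9.06 0.683 0.76
gk [array([ 0.7662, -0.0518]), array([ 0.6678, -0.0613]), array([ 0.7679, -0.1253]), array([ 0.6817, -0.1344])]
yk [array([0.7562, 0.1719]), array([0.6676, 0.1638]), array([0.7572, 0.0979]), array([0.6718, 0.0915])]
[array([0.7571, 0.1711]), array([0.7618, 0.0972]), array([ 0.7638, -0.0436]), array([ 0.7703, -0.1255])]
```

```bash
cat > t.py <<'E'
# tracks the commanded pose; tool x = -carton x, tool y = carton y, tool z down
from h import *
import json,os
def load():
    if os.path.exists('cmd.json'):
        a=json.load(open('cmd.json'));return np.array(a[0]),R.from_rotvec(a[1])
    s=get_state();return np.array([.203,.565,.22]),R.from_rotvec(s['eef_rot'])
def upd(dp,rot):  # last row of the call just made (dp in cm)
    p,r=load();p=p+r.apply(np.array(dp)/100);r=r*R.from_rotvec(rot);json.dump([list(p),list(r.as_rotvec())],open('cmd.json','w'))
def Rt(yaw,pitch=0):
    return R.from_euler('ZY',[np.radians(yaw),np.radians(pitch)])*R.from_matrix(np.diag([-1.,1,-1]))
def go(pos,yaw,pitch=0):
    p,r=load();d=r.inv().apply(np.array(pos)-p)*100;w=(r.inv()*Rt(yaw,pitch)).as_rotvec()
    print('dp',d.round(2),'rot',w.round(4))
def st():
    s=get_state();p,r=load();e=R.from_rotvec(s['eef_rot']);print('t',round(s['clock'],2),'pos',s['eef_pos'].round(4),'cmd',p.round(4),'yaw/pitch',(e*R.from_matrix(np.diag([-1.,1,-1]))).as_euler('ZYX',degrees=True).round(2),'F',s['wrist_force'].round(2),'w',round(s['gripper_width'],4),'g',round(s['grip_force'],1))
E
python3 -c "
from t import *
go([.4455,.2583,.14],-4.7);go([.4455,.2583,.065],-4.7)"
```

```text
dp [-33.19 -20.65   8.03] rot [-0.0016 -0.0004 -0.2628]
dp [-33.19 -20.64  15.53] rot [-0.0016 -0.0004 -0.2628]
```

move_arm(rot=[[0,0,-0.26],[0,0,-0.263],[0,0,-0.263],[0,0,-0.263],[0,0,-0.263],[0,0,-0.263],[0,0,-0.263],[0,0,-0.263],[0,0,-0.263],[0,0,-0.263]], dp=[[-4,-2.5,1],[-8,-5,2],[-12,-7.5,3],[-16,-10,4],[-20,-12.5,5],[-24,-15,6],[-28,-17.5,7],[-31.5,-19.7,8],[-33.2,-20.65,8],[-33.2,-20.65,8]], claw=[8.78,8.78,8.78,8.78,8.78,8.78,8.78,8.78,8.78,8.78], grip_force=32)

```text
clock: 1.1
eef_pos: [0.4469, 0.256, 0.1391]
eef_rot: [-0.134, -3.138, 0.001]
wrist_force: [-0.1, -0.2, -0.3]
gripper_width: 0.0878
grip_force: 0.0
```

```bash
python3 -c "
from t import *
upd([-33.2,-20.65,8],[0,0,-.263]);st()
p,d=capture('top');cv2.imwrite('pics/a1.png',cv2.resize(p[140:300,100:260,::-1],None,fx=4,fy=4))
go([.4455,.2583,.065],-4.7)"
```

```text
t 1.1 pos [0.4469 0.256  0.1391] cmd [0.5162 0.3309 0.1401] yaw/pitch [-4.89  0.01 -0.05] F [-0.07 -0.18 -0.29] w 0.0878 g 0.0
dp [ 8.23 -5.89  7.52] rot [-0.0008 -0.0004  0.2596]
```

View pics/a1.png

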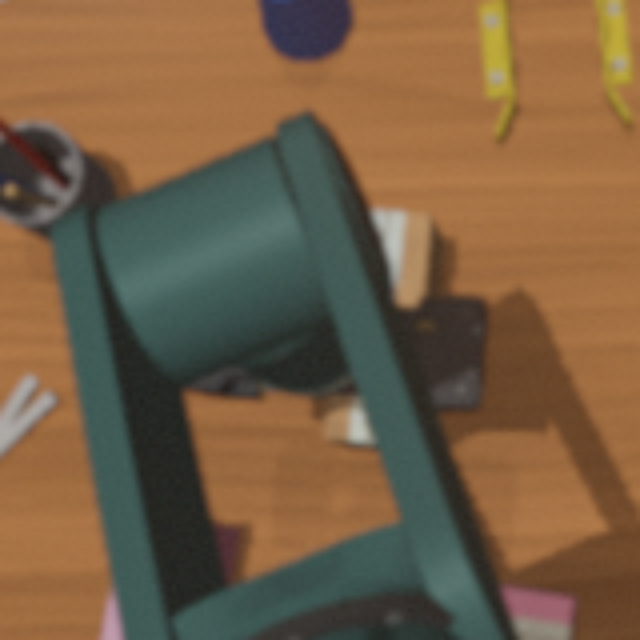

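The gripper is above the near half of the left carton and the pen pot is clear. I'll fix the tracker, since its first-use pose was taken late.

```bash
python3 -c "
from t import *
json.dump([[.203,.565,.22],[-5.38918223e-01, -3.09455029e+00,  2.49283525e-03]],open('cmd.json','w'))
upd([-33.2,-20.65,8],[0,0,-.263]);st()
go([.4455,.2583,.065],-4.7)"
```

```text
t 1.15 pos [0.4458 0.2572 0.1393] cmd [0.4456 0.2583 0.1403] yaw/pitch [-4.85  0.05 -0.01] F [-0.31 -0.17 -0.42] w 0.0876 g 0.0
dp [0.   0.01 7.53] rot [-0.0015 -0.0006  0.0002]
```

move_arm(rot=[[0,0,0],[0,0,0],[0,0,0],[0,0,0],[0,0,0],[0,0,0],[0,0,0],[0,0,0],[0,0,0],[0,0,0]], dp=[[0,0,2.5],[0,0,5],[0,0,7],[0,0,7.5],[0,0,7.5],[0,0,7.5],[0,0,7.5],[0,0,7.5],[0,0,7.5],[0,0,7.5]], claw=[8.78,8.78,8.78,8.78,7,6,5.5,5.5,5.5,5.5], grip_force=32)

```text
clock: 2.15
eef_pos: [0.4461, 0.2586, 0.0656]
eef_rot: [0.129, 3.137, 0.002]
wrist_force: [-1.2, 2.2, 6.5]
gripper_width: 0.0598
grip_force: 32.0
```

```bash
python3 -c "
from t import *
upd([0,0,7.5],[0,0,0]);st()
for k in (1,2,3,4,5):
  a=np.radians(k);x,z=-.12,.065;X=x*np.cos(a)+z*np.sin(a)-x;Z=-x*np.sin(a)+z*np.cos(a)-z
  print(k,a.round(4),'dp x',(-X*100).round(2),'z',(-Z*100).round(2),'end',(.16*np.sin(a)).round(4))"
```

```text
t 2.15 pos [0.4461 0.2586 0.0656] cmd [0.4455 0.2582 0.0653] yaw/pitch [-4.69 -0.08  0.06] F [-1.2   2.15  6.49] w 0.0598 g 32.0
1 0.0175 dp x -0.12 z -0.21 end 0.0028
2 0.0349 dp x -0.23 z -0.41 end 0.0056
3 0.0524 dp x -0.36 z -0.62 end 0.0084
4 0.0698 dp x -0.48 z -0.82 end 0.0112
5 0.0873 dp x -0.61 z -1.02 end 0.0139
```

move_arm(rot=[[0,0.0175,0],[0,0.0349,0],[0,0.0524,0],[0,0.0698,0],[0,0.0873,0],[0,0.0873,0],[0,0.0873,0],[0,0.0873,0],[0,0.0873,0],[0,0.0873,0]], dp=[[-0.12,0,-0.26],[-0.23,0,-0.46],[-0.36,0,-0.67],[-0.48,0,-0.87],[-0.61,0,-1.07],[-0.61,0,-1.07],[-0.61,0,-1.07],[-0.61,0,-1.07],[-0.61,0,-1.07],[-0.61,0,-1.07]], claw=[5.5,5.5,5.5,5.5,5.5,5.5,5.5,5.5,5.5,5.5])

```text
clock: 3.15
eef_pos: [0.4516, 0.2575, 0.0752]
eef_rot: [-0.125, -3.052, -0.005]
wrist_force: [1.2, 1.8, -3.8]
gripper_width: 0.0601
grip_force: 32.0
```

```bash
python3 -c "
from t import *
upd([-.61,0,-1.07],[0,.0873,0]);st()
print(get_state()['moment'])"
```

```text
t 3.15 pos [0.4516 0.2575 0.0752] cmd [0.4516 0.2577 0.076 ] yaw/pitch [-4.68  4.98 -0.01] F [ 1.16  1.79 -3.78] w 0.0601 g 32.0
[ 0.4179579  -0.2870547   0.14574093]
```

move_arm(rot=[[0,0,0],[0,0,0],[0,0,0],[0,0,0]], dp=[[0,0,-0.03],[0,0,-0.05],[0,0,-0.05],[0,0,-0.05]], claw=[5.5,5.5,5.5,5.5])

```text
clock: 3.55
eef_pos: [0.4515, 0.2573, 0.0757]
eef_rot: [-0.125, -3.052, -0.005]
wrist_force: [1.1, -0.2, -6.4]
gripper_width: 0.0597
grip_force: 32.0
```

```bash
python3 -c "
from t import *
upd([0,0,-.05],[0,0,0]);st()
for k in range(4): capture('scene');print(get_state()['wrist_force'].round(2),get_state()['moment'].round(2))"
```

```text
t 3.55 pos [0.4515 0.2573 0.0757] cmd [0.4517 0.2577 0.0765] yaw/pitch [-4.69  5.02 -0.03] F [ 1.11 -0.25 -6.4 ] w 0.0597 g 32.0
[ 0.32 -0.75 -6.92] [ 0.06 -0.38  0.  ]
[ 0.74  0.26 -6.42] [ 0.04 -0.35 -0.02]
[ 0.33 -0.05 -6.55] [-0.04 -0.31  0.03]
[ 1.01 -1.03 -6.35] [-0.05 -0.36 -0.03]
```

About 6 N is needed to raise the end, so the left carton is full and goes to green. The right one goes to yellow. I'll lower it on the same arc.

```bash
python3 -c "
from t import *
for k in (4,3,2,1,0):
  a=np.radians(k);x,z=-.12,.065;X=x*np.cos(a)+z*np.sin(a)-x;Z=-x*np.sin(a)+z*np.cos(a)-z
  c=np.radians(-4.7);go([.4455+X*np.cos(c),.2582+X*np.sin(c),.0659+Z],-4.7,k)"
```

```text
dp [ 0.11 -0.    0.25] rot [-0.0015 -0.0181  0.0001]
dp [ 0.22 -0.    0.46] rot [-0.0015 -0.0355  0.0001]
dp [ 0.33 -0.    0.67] rot [-0.0015 -0.053   0.0001]
dp [ 0.43 -0.    0.89] rot [-0.0015 -0.0705  0.0001]
dp [0.52 0.   1.11] rot [-0.0015 -0.0879  0.0001]
```

move_arm(rot=[[0,-0.018,0],[0,-0.0355,0],[0,-0.053,0],[0,-0.07,0],[0,-0.079,0],[0,-0.0875,0],[0,-0.0875,0],[0,-0.0875,0]], dp=[[0.11,0,0.25],[0.22,0,0.46],[0.33,0,0.67],[0.43,0,0.89],[0.48,0,1.0],[0.52,0,1.11],[0.52,0,1.11],[0.52,0,1.11]], claw=[5.5,5.5,5.5,5.5,5.5,5.5,5.5,5.5])

```text
clock: 4.55
eef_pos: [0.4452, 0.258, 0.0656]
eef_rot: [-0.128, -3.139, 0.0]
wrist_force: [-1.7, -2.1, 3.8]
gripper_width: 0.0597
grip_force: 32.0
```

```bash
python3 -c "
from t import *
upd([.52,0,1.11],[0,-.0875,0]);st()
def c2t(o,yaw,s,z=.0659):  # carton centre s behind the stop, grip 40 behind centre
  a=np.radians(yaw);u=np.array([np.cos(a),np.sin(a)]);g=np.array(o)-u*(s+.0403);go([*g,z],yaw)
c2t((.764,-.088),7,.25);c2t((.764,-.088),7,.225);c2t((.764,-.088),7,.1)"
```

```text
t 4.55 pos [0.4452 0.258  0.0656] cmd [0.4455 0.2582 0.0659] yaw/pitch [-4.68  0.01 -0.01] F [-1.73 -2.05  3.81] w 0.0597 g 32.0
dp [ -6.14 -37.78   0.05] rot [-0.0015 -0.0006 -0.204 ]
dp [ -8.59 -37.28   0.05] rot [-0.0015 -0.0006 -0.204 ]
dp [-20.83 -34.74   0.04] rot [-0.0015 -0.0006 -0.204 ]
```

move_arm(rot=[[0,0,-0.01],[0,0,-0.03],[0,0,-0.05],[0,0,-0.07],[0,0,-0.09],[0,0,-0.11],[0,0,-0.13],[0,0,-0.15],[0,0,-0.17],[0,0,-0.18]], dp=[[-0.2,-1,0],[-0.5,-3,0],[-0.8,-5.5,0],[-1.2,-8,0],[-1.6,-10.5,0],[-2.0,-13,0],[-2.4,-15.5,0],[-2.8,-18,0],[-3.2,-20.5,0],[-3.5,-22,0]], claw=[5.5,5.5,5.5,5.5,5.5,5.5,5.5,5.5,5.5,5.5])

```text
clock: 5.55
eef_pos: [0.4627, 0.0357, 0.0656]
eef_rot: [-0.153, 3.137, 0.003]
wrist_force: [-1.4, 7.6, 5.0]
gripper_width: 0.0599
grip_force: 32.0
```

```bash
cat >> t.py <<'E'
def c2t(o,yaw,s,z=.0659):  # carton centre s behind the stop, grip 40 behind centre
  a=np.radians(yaw);u=np.array([np.cos(a),np.sin(a)]);g=np.array(o)-u*(s+.0403);go([*g,z],yaw)
E
python3 -c "
from t import *
upd([-3.5,-22,0],[0,0,-.18]);st()
c2t((.764,-.088),7,.235)"
```

```text
t 5.55 pos [0.4627 0.0357 0.0656] cmd [0.4624 0.0361 0.0662] yaw/pitch [ 5.57 -0.05  0.12] F [-1.39  7.62  5.01] w 0.0599 g 32.0
dp [ -1.27 -15.96   0.05] rot [-0.0014 -0.0007 -0.024 ]
```

move_arm(rot=[[0,0,-0.005],[0,0,-0.01],[0,0,-0.015],[0,0,-0.02],[0,0,-0.024],[0,0,-0.024],[0,0,-0.024],[0,0,-0.024],[0,0,-0.024]], dp=[[-0.2,-2,0],[-0.4,-4.5,0],[-0.6,-7,0],[-0.8,-9.5,0],[-1.0,-12,0],[-1.2,-14.2,0],[-1.3,-15.5,0],[-1.3,-16,0],[-1.3,-16,0]], claw=[5.5,5.5,5.5,5.5,5.5,5.5,5.5,5.5,5.5])

```text
clock: 6.45
eef_pos: [0.491, -0.1216, 0.0656]
eef_rot: [-0.19, 3.135, 0.003]
wrist_force: [-0.8, 3.4, 4.7]
gripper_width: 0.0594
grip_force: 32.0
```

Run:
```python
from t import *
upd([-1.3,-16,0],[0,0,-.024]);st()
for n in('top','scene'):
    p,d=capture(n);P=cloud(n,d);Z=P[...,2]
    m=(Z>.083)&(Z<.094)&(abs(P[...,1]+.115)<.08)&(abs(P[...,0]-.53)<.13);print(n,m.sum(),rect(P[m][:,:2]))
    cv2.imwrite(f'pics/b_{n}.png',p[:,:,::-1])
c2t((.764,-.088),7,.12);c2t((.764,-.088),7,.09)
```

```text
t 6.45 pos [ 0.491  -0.1216  0.0656] cmd [ 0.491  -0.1219  0.0664] yaw/pitch [ 6.92 -0.03  0.11] F [-0.84  3.44  4.68] w 0.0594 g 32.0
top 312 (array([ 539.6, -114.5]), array([ 54.9, 145.4]), np.float32(11.15))
scene 591 (array([ 541.1, -120.9]), array([ 81.9, 144.1]), np.float32(0.21))
dp [-11.47   0.04   0.04] rot [-0.0014 -0.0007 -0.    ]
dp [-14.47   0.04   0.04] rot [-0.0014 -0.0007 -0.    ]
```

View pics/b_scene.png

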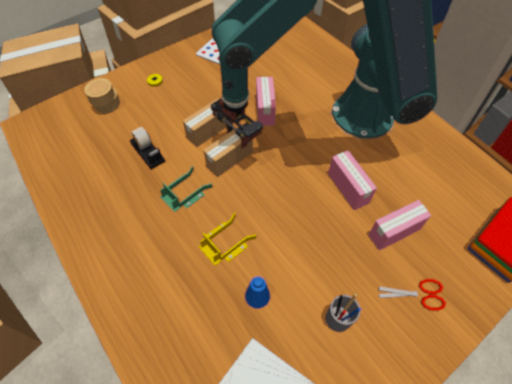

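The full carton (about 225,152 in the scene view) is lined up ahead of the green mouth (185,190). Next I'll slide it in.

move_arm(rot=[[0,0,0],[0,0,0],[0,0,0],[0,0,0],[0,0,0],[0,0,0],[0,0,0],[0,0,0],[0,0,0]], dp=[[-1,0,0],[-2.5,0,0],[-4,0,0],[-5.5,0,0],[-7,0,0],[-8.5,0,0],[-10,0,0],[-11,0,0],[-11.5,0,0]], claw=[5.5,5.5,5.5,5.5,5.5,5.5,5.5,5.5,5.5])

```text
clock: 7.45
eef_pos: [0.6011, -0.1078, 0.065]
eef_rot: [0.193, -3.127, -0.001]
wrist_force: [-15.9, -3.4, 15.7]
gripper_width: 0.0599
grip_force: 32.0
```

Run:
```python
from t import *
upd([-11.5,0,0],[0,0,0]);st();print(get_state()['moment'].round(2))
p,d=capture('top');np.savez('c.npz',p=p,d=d);P=cloud('top',d);Z=P[...,2]
m=(Z>.083)&(Z<.094)&(abs(P[...,1]+.1)<.06)&(abs(P[...,0]-.65)<.13);print(m.sum(),rect(P[m][:,:2]),P[m].max(0))
c2t((.764,-.088),7,.09);c2t((.764,-.088),7,.08)
cv2.imwrite('pics/c.png',cv2.resize(p[100:230,250:410,::-1],None,fx=4,fy=4,interpolation=cv2.INTER_CUBIC))
```

```text
t 7.45 pos [ 0.6011 -0.1078  0.065 ] cmd [ 0.6052 -0.1079  0.0663] yaw/pitch [7.08 0.49 0.08] F [-15.88  -3.39  15.73] w 0.0599 g 32.0
[0.01 2.85 0.13]
156 (array([686.6, -78.8]), array([29.2, 59.1]), np.float32(-1.68)) [ 0.71599979 -0.06487382  0.09395369]
dp [-2.97  0.04  0.04] rot [-0.0014 -0.0007 -0.    ]
dp [-3.97  0.04  0.04] rot [-0.0014 -0.0007 -0.    ]
```

View pics/c.png

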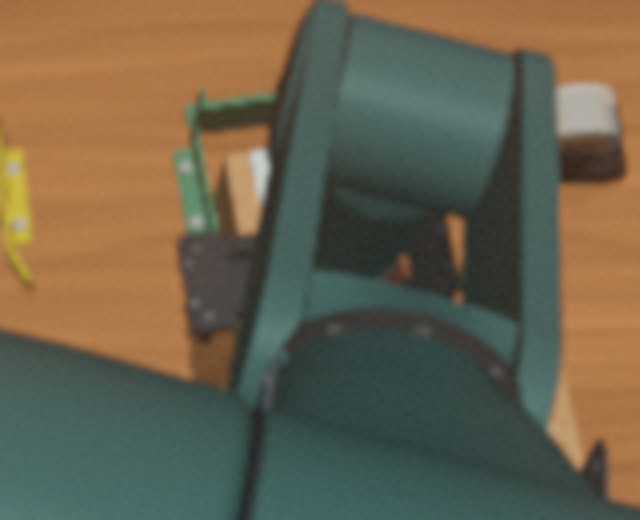

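The carton's left side sits inside the left kerb, which is at about (210,200), with a small gap. The force looks like friction plus extra downward load, so I'll ease the height slightly and test with a slow short step.

move_arm(rot=[[0,0,0],[0,0,0],[0,0,0],[0,0,0],[0,0,0]], dp=[[0.2,0,-0.03],[0.2,0,-0.05],[0.2,0,-0.06],[0.2,0,-0.06],[0.2,0,-0.06]], claw=[5.5,5.5,5.5,5.5,5.5])

```text
clock: 8.0
eef_pos: [0.6028, -0.1082, 0.0652]
eef_rot: [0.192, -3.135, -0.0]
wrist_force: [-0.1, 0.5, -7.2]
gripper_width: 0.06
grip_force: 32.0
```

Run:
```python
from t import *
upd([.2,0,-.06],[0,0,0]);st();print(get_state()['moment'].round(2))
```

```text
t 8.0 pos [ 0.6028 -0.1082  0.0652] cmd [ 0.6032 -0.1081  0.0669] yaw/pitch [7.01 0.04 0.  ] F [-0.11  0.48 -7.23] w 0.06 g 32.0
[ 0.05  0.58 -0.01]
```

move_arm(rot=[[0,0,0],[0,0,0],[0,0,0],[0,0,0],[0,0,0],[0,0,0],[0,0,0],[0,0,0]], dp=[[0,0,0.03],[-0.4,0,0.03],[-1.0,0,0.03],[-1.6,0,0.03],[-2.2,0,0.03],[-2.8,0,0.03],[-3.2,0,0.03],[-3.2,0,0.03]], claw=[5.5,5.5,5.5,5.5,5.5,5.5,5.5,5.5])

```text
clock: 8.8
eef_pos: [0.6359, -0.1043, 0.0656]
eef_rot: [-0.192, 3.135, -0.001]
wrist_force: [-0.5, 0.5, -8.3]
gripper_width: 0.0597
grip_force: 32.0
```

Run:
```python
from t import *
upd([-3.2,0,.03],[0,0,0]);st();print(get_state()['moment'].round(2))
c2t((.764,-.088),7,.08)
```

```text
t 8.8 pos [ 0.6359 -0.1043  0.0656] cmd [ 0.635  -0.1042  0.0666] yaw/pitch [ 7.02 -0.06 -0.02] F [-0.51  0.52 -8.29] w 0.0597 g 32.0
[-0.    0.27  0.03]
dp [-0.97  0.04  0.07] rot [-0.0014 -0.0007 -0.    ]
```

move_arm(rot=[[0,0,0],[0,0,0],[0,0,0]], dp=[[0,0,0.08],[0,0,0.1],[0,0,0.1]], claw=[5.5,5.5,5.5])

```text
clock: 9.1
eef_pos: [0.6353, -0.1043, 0.0652]
eef_rot: [-0.191, 3.134, -0.0]
wrist_force: [1.1, 0.8, -3.2]
gripper_width: 0.06
grip_force: 32.0
```

Run:
```python
from t import *
upd([0,0,.1],[0,0,0]);st();print(get_state()['moment'].round(2))
```

```text
t 9.1 pos [ 0.6353 -0.1043  0.0652] cmd [ 0.635  -0.1042  0.0656] yaw/pitch [ 6.99 -0.08 -0.02] F [ 1.12  0.76 -3.16] w 0.06 g 32.0
[ 0.29  0.2  -0.07]
```

move_arm(rot=[[0,0,0],[0,0,0],[0,0,0],[0,0,0],[0,0,0],[0,0,0]], dp=[[-0.15,0,0.02],[-0.3,0,0.03],[-0.45,0,0.03],[-0.6,0,0.03],[-0.7,0,0.03],[-0.7,0,0.03]], claw=[5.5,5.5,5.5,5.5,5.5,5.5])

```text
clock: 9.7
eef_pos: [0.6385, -0.1038, 0.0651]
eef_rot: [0.192, -3.13, 0.0]
wrist_force: [-11.2, -2.2, 9.5]
gripper_width: 0.0599
grip_force: 32.0
```

Run:
```python
from t import *
upd([-.7,0,.03],[0,0,0]);st();print(get_state()['moment'].round(2))
```

```text
t 9.7 pos [ 0.6385 -0.1038  0.0651] cmd [ 0.6419 -0.1034  0.0653] yaw/pitch [7.03 0.32 0.01] F [-11.24  -2.2    9.46] w 0.0599 g 32.0
[0.09 1.81 0.13]
```

move_arm(rot=[[0,0,0],[0,0,0],[0,0,0]], dp=[[0,0,-0.04],[0,0,-0.05],[0,0,-0.05]], claw=[5.5,5.5,5.5])

```text
clock: 10.0
eef_pos: [0.6393, -0.1037, 0.0651]
eef_rot: [0.192, -3.131, 0.0]
wrist_force: [-7.1, -1.0, 3.8]
gripper_width: 0.0596
grip_force: 32.0
```

Run:
```python
from t import *
upd([0,0,-.05],[0,0,0]);st();print(get_state()['moment'].round(2))
p,d=capture('scene');P=cloud('scene',d);Z=P[...,2]
m=(Z>.083)&(Z<.094)&(abs(P[...,1]+.1)<.06)&(P[...,0]>.64)&(P[...,0]<.82)
x=P[m];print(m.sum(),rect(x[:,:2]),np.percentile(x[:,0],[99,100]))
i=np.argwhere(m);print(i.min(0),i.max(0))
cv2.imwrite('pics/d.png',cv2.resize(p[110:230,130:290,::-1],None,fx=5,fy=5,interpolation=cv2.INTER_CUBIC))
```

```text
t 10.0 pos [ 0.6393 -0.1037  0.0651] cmd [ 0.6419 -0.1034  0.0658] yaw/pitch [7.02 0.25 0.01] F [-7.1  -1.    3.78] w 0.0596 g 32.0
[0.05 1.33 0.09]
578 (array([699.7, -99.2]), array([ 75.5, 113.4]), np.float32(4.2)) [0.75543219 0.75793617]
[155 166] [188 206]
```

View pics/d.png

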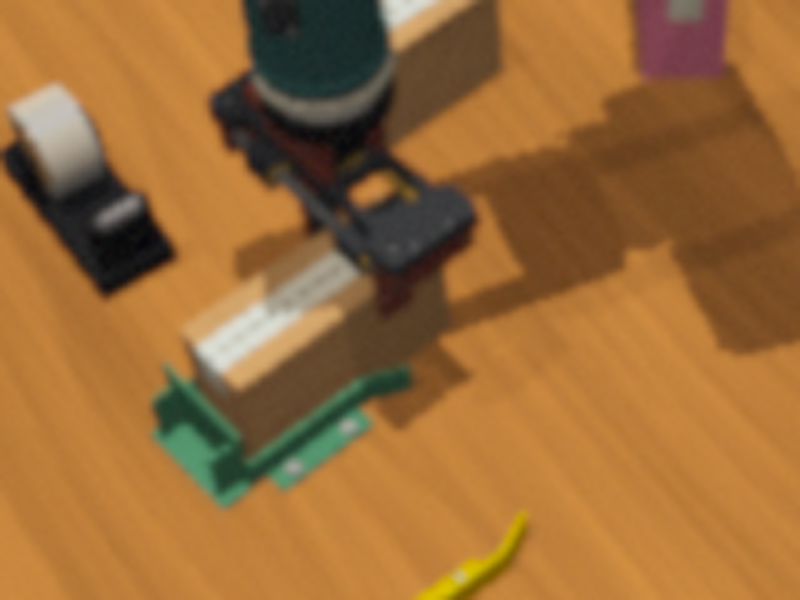

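The carton is inside the green lane, with its end face at about (230,420) in the crop and a gap of a few millimetres to the stop. I'll keep creeping.

move_arm(rot=[[0,0,0],[0,0,0],[0,0,0],[0,0,0],[0,0,0]], dp=[[-0.1,0,-0.01],[-0.2,0,-0.02],[-0.3,0,-0.02],[-0.4,0,-0.02],[-0.4,0,-0.02]], claw=[5.5,5.5,5.5,5.5,5.5])

```text
clock: 10.55
eef_pos: [0.6434, -0.1032, 0.0651]
eef_rot: [0.192, -3.132, -0.0]
wrist_force: [-6.6, -1.2, 1.3]
gripper_width: 0.0596
grip_force: 32.0
```

Run:
```python
from t import *
upd([-.4,0,-.02],[0,0,0]);st();print(get_state()['moment'].round(2))
```

```text
t 10.55 pos [ 0.6434 -0.1032  0.0651] cmd [ 0.6459 -0.1029  0.066 ] yaw/pitch [7.03 0.23 0.01] F [-6.61 -1.2   1.32] w 0.0596 g 32.0
[0.09 1.19 0.11]
```

move_arm(rot=[[0,0,0],[0,0,0],[0,0,0],[0,0,0],[0,0,0]], dp=[[-0.06,0,0],[-0.12,0,0],[-0.18,0,0],[-0.24,0,0],[-0.24,0,0]], claw=[5.5,5.5,5.5,5.5,5.5])

```text
clock: 11.05
eef_pos: [0.6458, -0.1029, 0.0652]
eef_rot: [0.192, -3.132, -0.0]
wrist_force: [-6.6, -1.1, 2.4]
gripper_width: 0.0598
grip_force: 32.0
```

Run:
```python
from t import *
upd([-.24,0,0],[0,0,0]);st();print(get_state()['moment'].round(2))
```

```text
t 11.05 pos [ 0.6458 -0.1029  0.0652] cmd [ 0.6483 -0.1026  0.066 ] yaw/pitch [7.02 0.24 0.02] F [-6.6  -1.13  2.43] w 0.0598 g 32.0
[0.07 1.17 0.14]
```

move_arm(rot=[[0,0,0],[0,0,0],[0,0,0],[0,0,0],[0,0,0]], dp=[[-0.06,0,0],[-0.12,0,0],[-0.18,0,0],[-0.24,0,0],[-0.24,0,0]], claw=[5.5,5.5,5.5,5.5,5.5])

```text
clock: 11.55
eef_pos: [0.6481, -0.1026, 0.0651]
eef_rot: [0.192, -3.132, -0.0]
wrist_force: [-6.1, -0.9, 2.0]
gripper_width: 0.0598
grip_force: 32.0
```

Run:
```python
from t import *
upd([-.24,0,0],[0,0,0]);st();print(get_state()['moment'].round(2))
```

```text
t 11.55 pos [ 0.6481 -0.1026  0.0651] cmd [ 0.6506 -0.1023  0.066 ] yaw/pitch [7.02 0.24 0.02] F [-6.11 -0.93  2.02] w 0.0598 g 32.0
[0.11 1.2  0.06]
```

move_arm(rot=[[0,0,0],[0,0,0],[0,0,0],[0,0,0],[0,0,0]], dp=[[-0.06,0,0],[-0.12,0,0],[-0.18,0,0],[-0.24,0,0],[-0.24,0,0]], claw=[5.5,5.5,5.5,5.5,5.5])

```text
clock: 12.05
eef_pos: [0.6499, -0.1024, 0.0651]
eef_rot: [0.192, -3.13, -0.0]
wrist_force: [-9.1, -1.3, 4.6]
gripper_width: 0.0598
grip_force: 32.0
```

Run:
```python
from t import *
upd([-.24,0,0],[0,0,0]);st();print(get_state()['moment'].round(2))
```

```text
t 12.05 pos [ 0.6499 -0.1024  0.0651] cmd [ 0.653 -0.102  0.066] yaw/pitch [7.03 0.31 0.02] F [-9.07 -1.26  4.56] w 0.0598 g 32.0
[0.02 1.46 0.15]
```

move_arm(rot=[[0,0,0],[0,0,0],[0,0,0],[0,0,0]], dp=[[-0.05,0,-0.01],[-0.1,0,-0.02],[-0.15,0,-0.03],[-0.15,0,-0.03]], claw=[5.5,5.5,5.5,5.5])

```text
clock: 12.45
eef_pos: [0.6499, -0.1024, 0.0651]
eef_rot: [0.192, -3.128, 0.0]
wrist_force: [-12.3, -2.2, 4.7]
gripper_width: 0.0596
grip_force: 32.0
```

Run:
```python
from t import *
upd([-.15,0,-.03],[0,0,0]);st();print(get_state()['moment'].round(2))
p,d=capture('scene');P=cloud('scene',d);Z=P[...,2]
m=(Z>.083)&(Z<.094)&(abs(P[...,1]+.1)<.06)&(P[...,0]>.64)&(P[...,0]<.82)
x=P[m];print(m.sum(),np.percentile(x[:,0],[99,100]))
cv2.imwrite('pics/e.png',cv2.resize(p[145:225,140:220,::-1],None,fx=7,fy=7,interpolation=cv2.INTER_CUBIC))
```

```text
t 12.45 pos [ 0.6499 -0.1024  0.0651] cmd [ 0.6545 -0.1018  0.0663] yaw/pitch [7.04 0.46 0.03] F [-12.28  -2.2    4.73] w 0.0596 g 32.0
[-0.18  1.84  0.11]
583 [0.76623803 0.76862351]
```

View pics/e.png

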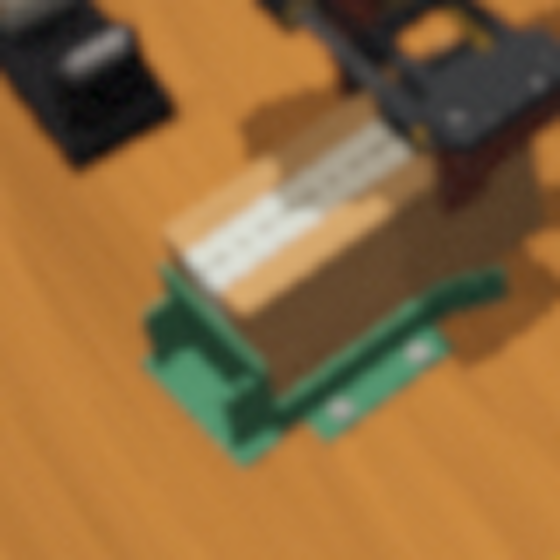

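The end face is flush on the green stop (edge from (165,265) to (265,390)), and the tool stopped advancing, so the carton is home. I'll relieve the push, open and rise.

move_arm(rot=[[0,0,0],[0,0,0],[0,0,0],[0,0,0],[0,0,0],[0,0,0],[0,0,0],[0,0,0],[0,0,0],[0,0,0]], dp=[[0.15,0,0.02],[0.3,0,0.04],[0.3,0,0.04],[0.3,0,0.04],[0.3,0,0.04],[0.3,0,0.04],[0.3,0,0.04],[0.3,0,-2],[0.3,0,-5],[0.3,0,-7.5]], claw=[5.5,5.5,5.5,7,8,8.78,8.78,8.78,8.78,8.78])

```text
clock: 13.5
eef_pos: [0.6519, -0.1023, 0.1414]
eef_rot: [-0.192, 3.135, -0.0]
wrist_force: [0.3, 0.8, 0.4]
gripper_width: 0.0881
grip_force: 0.0
```

Run:
```python
from t import *
upd([.3,0,-7.5],[0,0,0]);st()
a=np.radians(8.7);g=np.array([.518,-.2690])-.04*np.array([np.cos(a),np.sin(a)]);print(g)
go([*g,.1403],8.7);go([*g,.0655],8.7)
```

```text
t 13.5 pos [ 0.6519 -0.1023  0.1414] cmd [ 0.6516 -0.1021  0.1413] yaw/pitch [ 7.01 -0.04 -0.02] F [0.31 0.81 0.39] w 0.0881 g 0.0
[ 0.47846024 -0.27505043]
dp [ 19.29 -15.06   0.14] rot [-0.0014 -0.0007 -0.0297]
dp [ 19.29 -15.05   7.62] rot [-0.0014 -0.0007 -0.0297]
```

move_arm(rot=[[0,0,-0.01],[0,0,-0.03],[0,0,-0.03],[0,0,-0.03],[0,0,-0.03],[0,0,-0.03],[0,0,-0.03],[0,0,-0.03],[0,0,-0.03]], dp=[[2,-1.6,0],[5,-4,0],[8.5,-6.6,0],[12,-9.4,0],[15,-11.7,0],[18,-14,0],[19.3,-15.1,0],[19.3,-15.1,0],[19.3,-15.1,0]], claw=[8.78,8.78,8.78,8.78,8.78,8.78,8.78,8.78,8.78])

```text
clock: 14.4
eef_pos: [0.4788, -0.2758, 0.1405]
eef_rot: [-0.237, 3.132, -0.0]
wrist_force: [1.2, -0.1, -0.1]
gripper_width: 0.0873
grip_force: 0.0
```

move_arm(rot=[[0,0,0],[0,0,0],[0,0,0],[0,0,0],[0,0,0],[0,0,0],[0,0,0],[0,0,0],[0,0,0],[0,0,0]], dp=[[0,0,2.5],[0,0,5],[0,0,7],[0,0,7.5],[0,0,7.5],[0,0,7.5],[0,0,7.5],[0,0,7.5],[0,0,7.5],[0,0,7.5]], claw=[8.78,8.78,8.78,8.78,7,6,5.5,5.5,5.5,5.5], grip_force=30)

```text
clock: 15.4
eef_pos: [0.4789, -0.2758, 0.0662]
eef_rot: [-0.238, 3.131, -0.001]
wrist_force: [-0.2, 2.4, 6.7]
gripper_width: 0.06
grip_force: 29.9
```

Run:
```python
from t import *
upd([19.3,-15.1,0],[0,0,-.03]);upd([0,0,7.5],[0,0,0]);st()
p,r=load();print('s.t. yaw');
o=(.763,.1368)
c2t(o,4.4,.25,p[2])
for c in([.435,-.2,p[2]],[.45,.0,p[2]]):go(c,6)
```

```text
t 15.4 pos [ 0.4789 -0.2758  0.0662] cmd [ 0.4784 -0.2756  0.0667] yaw/pitch [ 8.71 -0.08 -0.05] F [-0.16  2.38  6.66] w 0.06 g 29.9
s.t. yaw
dp [-5.44 38.63 -0.06] rot [-0.0014 -0.0007  0.0754]
dp [ 3.14  8.13 -0.01] rot [-0.0014 -0.0007  0.0474]
dp [-1.37 27.67 -0.04] rot [-0.0014 -0.0007  0.0474]
```

move_arm(rot=[[0,0,0],[0,0,0.01],[0,0,0.02],[0,0,0.03],[0,0,0.035],[0,0,0.04],[0,0,0.045],[0,0,0.05],[0,0,0.05],[0,0,0.05]], dp=[[0.5,0,-0.03],[1.5,1,-0.03],[2.5,3,-0.03],[3,5.5,-0.03],[3,8,-0.03],[2.8,10.5,-0.03],[2.3,13,-0.03],[1.8,15.5,-0.03],[1.3,18,-0.03],[1.0,19.5,-0.03]], claw=[5.5,5.5,5.5,5.5,5.5,5.5,5.5,5.5,5.5,5.5])

```text
clock: 16.4
eef_pos: [0.4395, -0.0843, 0.0662]
eef_rot: [-0.162, 3.135, -0.003]
wrist_force: [-0.5, -3.0, 2.5]
gripper_width: 0.0599
grip_force: 29.9
```

Run:
```python
from t import *
upd([1,19.5,-.03],[0,0,.05]);st()
p,r=load();c2t((.763,.1368),4.4,.245,p[2])
```

```text
t 16.4 pos [ 0.4395 -0.0843  0.0662] cmd [ 0.4389 -0.0843  0.0667] yaw/pitch [ 5.92 -0.11 -0.13] F [-0.53 -2.96  2.52] w 0.0599 g 29.9
dp [-5.97 19.42 -0.03] rot [-0.0014 -0.0007  0.0254]
```

move_arm(rot=[[0,0,0.005],[0,0,0.01],[0,0,0.015],[0,0,0.02],[0,0,0.025],[0,0,0.025],[0,0,0.025],[0,0,0.025],[0,0,0.025],[0,0,0.025]], dp=[[0,2,0],[-0.5,4.5,0],[-1.2,7,0],[-2,9.5,0],[-3,12,0],[-4,14.5,-0.01],[-5,17,-0.01],[-5.7,18.8,-0.02],[-6,19.4,-0.02],[-6,19.4,-0.02]], claw=[5.5,5.5,5.5,5.5,5.5,5.5,5.5,5.5,5.5,5.5])

```text
clock: 17.4
eef_pos: [0.4792, 0.1151, 0.0663]
eef_rot: [-0.123, 3.138, -0.0]
wrist_force: [-1.1, 1.5, 6.7]
gripper_width: 0.0601
grip_force: 29.9
```

Run:
```python
from t import *
upd([-6,19.4,-.02],[0,0,.025]);st()
p,r=load();c2t((.763,.1368),4.4,.12,p[2]);c2t((.763,.1368),4.4,.088,p[2])
```

```text
t 17.4 pos [0.4792 0.1151 0.0663] cmd [0.4788 0.1148 0.0666] yaw/pitch [ 4.49 -0.06 -0.01] F [-1.13  1.54  6.73] w 0.0601 g 29.9
dp [-1.247e+01  1.000e-02 -1.000e-02] rot [-0.0015 -0.0006  0.0004]
dp [-1.567e+01  1.000e-02 -1.000e-02] rot [-0.0015 -0.0006  0.0004]
```

move_arm(rot=[[0,0,0],[0,0,0],[0,0,0],[0,0,0],[0,0,0],[0,0,0],[0,0,0],[0,0,0],[0,0,0],[0,0,0]], dp=[[-0.8,0,-0.04],[-2.2,0,-0.04],[-3.7,0,-0.04],[-5.2,0,-0.04],[-6.7,0,-0.04],[-8.2,0,-0.04],[-9.7,0,-0.04],[-11,0,-0.04],[-11.8,0,-0.04],[-12,0,-0.04]], claw=[5.5,5.5,5.5,5.5,5.5,5.5,5.5,5.5,5.5,5.5])

```text
clock: 18.4
eef_pos: [0.5983, 0.1233, 0.066]
eef_rot: [0.121, -3.138, 0.001]
wrist_force: [-4.8, -0.8, 6.2]
gripper_width: 0.0602
grip_force: 30.0
```

Run:
```python
from t import *
upd([-12,0,-.04],[0,0,0]);st()
p,r=load();c2t((.763,.1368),4.4,.08,p[2])
```

```text
t 18.4 pos [0.5983 0.1233 0.066 ] cmd [0.5985 0.124  0.0669] yaw/pitch [ 4.4   0.07 -0.02] F [-4.81 -0.8   6.2 ] w 0.0602 g 30.0
dp [-4.47  0.01 -0.  ] rot [-0.0015 -0.0006  0.0004]
```

move_arm(rot=[[0,0,0],[0,0,0],[0,0,0],[0,0,0],[0,0,0],[0,0,0],[0,0,0],[0,0,0]], dp=[[-0.5,0,-0.01],[-1.1,0,-0.02],[-1.7,0,-0.02],[-2.3,0,-0.02],[-2.8,0,-0.02],[-3.1,0,-0.02],[-3.3,0,-0.02],[-3.3,0,-0.02]], claw=[5.5,5.5,5.5,5.5,5.5,5.5,5.5,5.5])

```text
clock: 19.2
eef_pos: [0.6318, 0.1265, 0.0663]
eef_rot: [-0.121, 3.139, -0.0]
wrist_force: [0.1, -0.2, -1.4]
gripper_width: 0.06
grip_force: 30.0
```

Run:
```python
from t import *
upd([-3.3,0,-.02],[0,0,0]);st()
p,r=load();c2t((.763,.1368),4.4,.08,p[2])
p,d=capture('scene');P=cloud('scene',d);Z=P[...,2]
for y in(.13,-.09):
  m=(Z>.083)&(Z<.094)&(abs(P[...,1]-y)<.06)&(P[...,0]>.6)&(P[...,0]<.82)
  x=P[m];print(m.sum(),rect(x[:,:2]),np.percentile(x[:,0],[99,100]))
```

```text
t 19.2 pos [0.6318 0.1265 0.0663] cmd [0.6314 0.1266 0.0671] yaw/pitch [ 4.43 -0.04 -0.01] F [ 0.06 -0.17 -1.35] w 0.06 g 30.0
dp [-1.17  0.01 -0.  ] rot [-0.0015 -0.0006  0.0004]
803 (array([677.6, 126.1]), array([ 78.2, 152.4]), np.float32(-0.92)) [0.7523411  0.75363767]
830 (array([686.5, -98.7]), array([ 64.2, 160. ]), np.float32(7.12)) [0.76524669 0.76877047]
```

Green still reads home at 7.1°. I'm creeping the second one, lowered slightly.

move_arm(rot=[[0,0,0],[0,0,0],[0,0,0],[0,0,0],[0,0,0],[0,0,0],[0,0,0],[0,0,0]], dp=[[0,0,0.04],[-0.15,0,0.04],[-0.3,0,0.04],[-0.45,0,0.04],[-0.6,0,0.04],[-0.75,0,0.04],[-0.85,0,0.04],[-0.85,0,0.04]], claw=[5.5,5.5,5.5,5.5,5.5,5.5,5.5,5.5])

```text
clock: 20.05
eef_pos: [0.6392, 0.127, 0.066]
eef_rot: [0.121, -3.138, 0.0]
wrist_force: [-5.2, -0.4, 6.4]
gripper_width: 0.0597
grip_force: 30.0
```

Run:
```python
from t import *
upd([-.85,0,.04],[0,0,0]);st()
```

```text
t 20.05 pos [0.6392 0.127  0.066 ] cmd [0.6399 0.1272 0.0667] yaw/pitch [ 4.43  0.07 -0.01] F [-5.22 -0.37  6.39] w 0.0597 g 30.0
```

move_arm(rot=[[0,0,0],[0,0,0],[0,0,0],[0,0,0],[0,0,0],[0,0,0]], dp=[[-0.06,0,-0.01],[-0.12,0,-0.02],[-0.18,0,-0.02],[-0.24,0,-0.02],[-0.3,0,-0.02],[-0.3,0,-0.02]], claw=[5.5,5.5,5.5,5.5,5.5,5.5])

```text
clock: 20.65
eef_pos: [0.6392, 0.127, 0.066]
eef_rot: [0.121, -3.133, 0.001]
wrist_force: [-12.4, -1.9, 10.5]
gripper_width: 0.0597
grip_force: 30.0
```

Run:
```python
from t import *
upd([-.3,0,-.02],[0,0,0]);st()
```

```text
t 20.65 pos [0.6392 0.127  0.066 ] cmd [0.6429 0.1274 0.0669] yaw/pitch [ 4.43  0.37 -0.02] F [-12.36  -1.95  10.54] w 0.0597 g 30.0
```

Run:
```python
from t import *
p,d=capture('scene');P=cloud('scene',d);Z=P[...,2]
for y in(.13,-.09):
  m=(Z>.083)&(Z<.094)&(abs(P[...,1]-y)<.06)&(P[...,0]>.6)&(P[...,0]<.82)
  x=P[m];print(m.sum(),rect(x[:,:2]),np.percentile(x[:,0],[99,100]))
a=cv2.resize(p[145:225,140:220,::-1],None,fx=5,fy=5,interpolation=cv2.INTER_CUBIC)
b=cv2.resize(p[190:270,185:265,::-1],None,fx=5,fy=5,interpolation=cv2.INTER_CUBIC)
cv2.imwrite('pics/f.png',np.hstack([a,b]))
```

```text
815 (array([681.3, 127.4]), array([ 76.3, 161. ]), np.float32(-0.79)) [0.75965828 0.76159436]
819 (array([686.1, -97.6]), array([ 65.9, 160.5]), np.float32(7.71)) [0.76544845 0.76848326]
```

View pics/f.png

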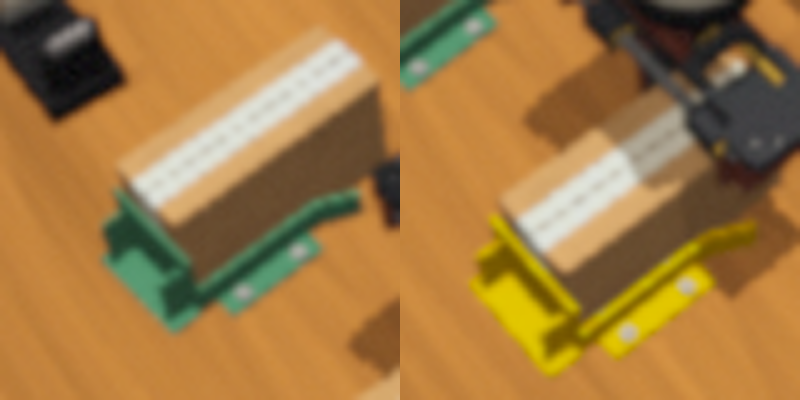

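Both end faces sit flush on their stops: green from about (118,190) to (195,280), yellow from (497,215) to (575,310). I'll relieve the push, release and rise.

move_arm(rot=[[0,0,0],[0,0,0],[0,0,0],[0,0,0],[0,0,0],[0,0,0],[0,0,0],[0,0,0],[0,0,0],[0,0,0]], dp=[[0.12,0,0],[0.25,0,0],[0.25,0,0],[0.25,0,0],[0.25,0,0],[0.25,0,0],[0.25,0,0],[0.25,0,-2.5],[0.25,0,-6],[0.25,0,-10]], claw=[5.5,5.5,5.5,7,8,8.78,8.78,8.78,8.78,8.78])

```text
clock: 21.7
eef_pos: [0.6395, 0.1271, 0.166]
eef_rot: [0.121, -3.137, 0.0]
wrist_force: [-0.5, -0.6, -0.1]
gripper_width: 0.0879
grip_force: 0.0
```

move_arm(rot=[[0,0,0],[0,0,0],[0,0,0],[0,0,0],[0,0,0],[0,0,0],[0,0,0]], dp=[[3,0,-2],[7,0,-2],[11,0,-2],[15,0,-2],[18,0,-2],[20,0,-2],[20,0,-2]], claw=[8.78,8.78,8.78,8.78,8.78,8.78,8.78])

```text
clock: 22.4
eef_pos: [0.438, 0.1116, 0.1861]
eef_rot: [0.122, -3.138, 0.0]
wrist_force: [1.3, 0.4, 0.3]
gripper_width: 0.0879
grip_force: 0.0
```

Run:
```python
from t import *
for n in('scene','top'):
  p,d=capture(n);P=cloud(n,d);Z=P[...,2]
  for y in(.13,-.09):
    m=(Z>.083)&(Z<.094)&(abs(P[...,1]-y)<.06)&(P[...,0]>.58)&(P[...,0]<.82)
    x=P[m];print(n,m.sum(),rect(x[:,:2]),np.median(x[:,2]))
```

```text
scene 1091 (array([679.8, 128.8]), array([ 63.7, 162.3]), np.float32(4.0)) 0.09051986370467557
scene 834 (array([686.7, -98.1]), array([ 65. , 160.1]), np.float32(6.61)) 0.0907250729867391
top 983 (array([686.4, 130.7]), array([ 60.3, 144.9]), np.float32(4.44)) 0.08996063335558913
top 1101 (array([687.2, -98.8]), array([ 61.9, 159.8]), np.float32(6.83)) 0.08995126104239048
```

```bash
python3 -c "
from bench import *
print(finish_job())"
```

```text
the job is handed in; nothing more can be done
None
```

The job is handed in: the left carton took about 6 N to raise, so it is the full one and sits home in the green lane, the other is home in yellow by inference (not weighed), both released and straight; one doubt is that partway into green the wrist briefly carried about the full carton's whole weight (8.3 N), so it may have been barely off the table before I lowered it again.

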